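Reset the notched module holder and stand the wide module in it

TASK

The module holder on the desk is set for the narrow modules in the wooden rack. Lift its sliding guide out of its notch, shift it one notch away from the fixed guide and let it drop fully in, so that the holder takes the wide module; then fetch the wide module from the rack without letting it fall over and lower it gently, upright with its terminals on top, between the two guides until it stands on the rail. Leave both narrow modules standing in the rack and the tools and the eraser where they lie.

Things in the scene. Friction and masses are not known exactly. Their poses are not given: they have to be found in the camera images.
- holder: module holder, fixed: dark base plate 92 x 250 x 9 mm, on it an aluminium rail 44 mm wide, 240 mm long, along its y axis. Origin: centre of the underside; rail top 35 mm above. A module stands on the rail between two guides, broad faces across x; the guides cover its narrow sides to the top, so there it can be held only by its broad faces, between the lips
- fixed_guide (a point): fixed guide at the rail's -y end, a grey plastic upright channel open to +y. This point: middle of its inner face (holder y = -85 mm), 54 mm above the rail top. Both guides: 44 mm wide outside, 32 mm inside (along x), 108 mm high above the rail, plus 12 mm of flared lead-ins, no wider outside; two 6 mm lips reach 8 mm over a module's faces
- seat (a point): point on the rail top, midway between the guides when set for the wide module (holder y = -51.5 mm): there the middle of its underside comes to stand. Axes as the holder's
- wide_notch (a point): middle of the notch for the wide module, at the rail top (holder y = 4 mm). Notches are 9 mm wide along y, 11 mm deep, right across the rail, 16 mm apart, with 7 mm teeth between; rounded-tip tabs drop in. With the tab here the guides' inner faces are 67 mm apart; at the start the tab is one notch nearer the fixed guide (y = -12 mm, 51 mm apart)
- guide_centre (a point): sliding guide, loose, grey plastic, about 130 mm high, 0.22 kg, facing the fixed one. This point: middle of its channel's inner face, 54 mm above the foot's underside (89 mm above the holder's underside when down). Axes as the holder's. Pinch the channel across x (44 mm wide; it spans 8 mm to -y and 6 mm to +y of this point), below the flared lead-ins, which begin 54 mm above this point
- guide_tab (a point): root of the sliding guide's tab, at its foot's underside, 22 mm to +y of the inner face. The tab, 6 mm thick, hangs 9 mm down into a notch (1.5 mm play each way): lift over 10 mm to shift along. Foot 55 x 45 x 8 mm rests on the rail top; its cheeks hang 10 mm down beside the rail with 1.5 mm play
- module_wide_centre (a point): wide module: metal case 64 (its x) x 28 (y) x 110 mm high, about 0.25 kg, black terminal strip 8.5 mm high on top. This point: middle of the case. Stands upright in any one of the rack's compartments; neighbours 5 mm off its broad faces, so grip it there by its narrow sides, 64 mm apart. Stands free on the desk. Either face may look either way in the holder
- rack: wooden rack, fixed, 80 x 110 mm; origin: centre of the underside. Three compartments along its y axis (y = -33, 0, +33 mm), each 30 x 68 mm inside, floor 8 mm above the desk; partitions 46 mm high, end walls (y = +-52 mm) 56 mm, lips at x = +-37 mm 21 mm high. Each holds a module, its x axis along the rack's x
- module_narrow_a_centre (a point): a narrow module, 48 x 28 x 96 mm with a terminal strip on top, otherwise like the wide one; this point: middle of its case. It stays in the rack
- module_narrow_b_centre (a point): the other narrow module, the same; it stays in the rack
- eraser: eraser in a blue sleeve, 34 x 44 x 12 mm, lying between the rack and the holder, towards the vice; a bystander
- side_cutters: red-handled side cutters, 79 x 111 x 12 mm, lying near the desk's front edge; a bystander
- needle_pliers: blue-handled needle-nose pliers, 101 x 129 x 12 mm, lying in front of the rack; a bystander
- screwdriver_yellow: yellow-handled screwdriver, 135 x 29 x 20 mm, lying in front of the holder; a bystander
There are look-alikes about, which are no part of the job. Leave any green or orange look-alike of the part that bears guide_centre alone.

How it is judged (in metres and radians):
On the way, in this order (a step that is already met when the one before it is completed fails the run):
1. the sliding guide is lifted clear of its notch (z of guide_centre in the frame of holder above 0.099 m), for 0.1 s.
2. the sliding guide is down in the notch for the wide module and let go (y of guide_centre in the frame of holder between -0.022 and -0.014 m and z of guide_centre in the frame of holder below 0.0915 m and angle between the z axis of guide_centre and the z axis of holder, either way round below 0.05 rad and contact force between the fingers and guide below 0.1 N), for 0.2 s.
3. the wide module stands on the rail between the guides (x of module_wide_centre in the frame of holder between -0.005 and 0.005 m and y of module_wide_centre in the frame of holder between -0.0575 and -0.0455 m and z of module_wide_centre in the frame of holder below 0.0935 m and angle between module_wide_centre's own z axis and vertical below 0.07 rad and angle between the x axis of module_wide_centre and the y axis of holder, either way round below 0.12 rad), for 0.2 s.
At the end, for the whole second after the job is handed in: Sliding guide down in the wide module's notch (4 mm along rail, 2.5 mm in height, 0.05 rad); wide module at rest on the rail, terminals up (height 3.5 mm, 5 mm across, 6 mm along rail, upright 0.07, square 0.12 rad); narrow modules moved <15 mm, tilted <0.12 rad; tools, eraser moved <30 mm (all of step 3 and y of guide_centre in the frame of holder between -0.022 and -0.014 m and z of guide_centre in the frame of holder below 0.0915 m and angle between the z axis of guide_centre and the z axis of holder, either way round below 0.05 rad and linear speed of each of module_wide, guide below 0.02 m/s and distance of each of module_narrow_a_centre, module_narrow_b_centre from where it was at the start of the episode below 0.015 m and angle between each of module_narrow_a_centre, module_narrow_b_centre's own z axis and vertical below 0.12 rad and distance of each of eraser, side_cutters, needle_pliers, screwdriver_yellow from where it was at the start of the episode below 0.03 m); the robot touches nothing.
It fails at once if the wide module is dropped between the guides (faster than 0.4 m/s) instead of lowered (horizontal distance between module_wide_centre and seat below 0.03 m and height (world z) of module_wide_centre below 0.2 m and linear speed of module_wide above 0.4 m/s).
It fails at once if the wide module tips over (angle between module_wide_centre's own z axis and vertical above 1 rad).
It fails at once if a narrow module is pulled out of the rack or knocked over (distance of any of module_narrow_a_centre, module_narrow_b_centre from where it was at the start of the episode above 0.05 m or angle between any of module_narrow_a_centre, module_narrow_b_centre's own z axis and vertical above 0.5 rad).
It also fails if it takes over 61 s, if anything falls off the work surface, if the arm or the gripper's body presses on something with over 40 N, if the wrist force passes 120 N, or if a joint passes its speed limit or range.

ROBOT

A 6-joint arm with a two-finger parallel gripper is mounted at the origin on a cart in front of the work surface, level with it; the furniture and walls round the work are solid. World frame = base frame: x ahead of the robot, y to its left, z up, the work surface at z = 0. Lengths are in mm, angles in rad, forces in N, time in s.
With the tool pointing down it reaches from about 350 to 875 mm from the base axis. Payload 4.2 kg.
Tool frame: the origin (TCP) lies at the very end of the fingers, on their centre line; the grasp point (between the pads) lies 19 mm behind it; z points along the fingers, y is the line along which they close (so a half turn about z gives the same grasp; the last joint's range is limited). The gripper opens to 85 mm and grips with 20 to 120 N. Pads are 22 mm wide; open, the fingers measure 114 mm over their backs; the gripper's body (76 mm by 85 mm) begins 54 mm behind the grasp point. The pads swing forward as they close: fully open they stand 13 mm farther back than shut.
Start: joints at [1.381, 0.385, 0.008, 0, -1.194, -0.259], TCP at [271.144, 563.099, 231.312] pointing down, gripper open.
Joint ranges: [-3.14, 3.14], [-1.21, 2.06], [-1.07, 1.41], [-3.16, 2.05], [-2.99, -0.16], [-3.1, 3.1]. Speed limits (rad/s): [2.79, 2.79, 3.14, 3.14, 3.14, 3.14].

INTERFACE

Orientations are given as a unit quaternion [x, y, z, w].
In Python, from bench import arm, optics gives the robot as it stands. The module is installed in compiled form; this text tells all that it offers.
- The arm moves only by the tool step_arm, never from a script. Its argument "motion" is a list of rows, each an object with "dr": the turn, a rotation vector about the tool's x, y, z in units of 8 degrees (1.0 is 8 degrees), a list of three; "slide": the shift along the tool's x, y, z in mm, a list of three; "jaw": the finger opening in mm, from 0 to 85.4. A call has exactly 8 rows; each row is the pose to reach, as a shift and turn from the pose commanded when the call began, along the tool's axes at that moment; what a row does not reach only later rows make up. A row lasts 1/8 s, in which the tool goes at most 62.5 mm and 10.7 degrees, less where a joint would pass 70% of its speed; a pose out of reach is approached as far as the arm can. A call with a gripper value outside its range is refused whole. The fingers move at their own pace and stop on an object; the grip force is fixed at half the most. Time passes only in rows, so rows that repeat a pose let the fingers close, or fill a call up. It gives the time, the measured TCP pose, the force, the opening and the grip force at its end, in the units of the state.
- arm.read_state(): the state, without advancing time (a new reading comes with each control period).
- optics.get_image(name): name is "scene" or "top" or "wrist"; returns the picture (384x512x3 uint8, blue, green, red); there is no depth.
- optics.camera_info(name): a dict with "camera_matrix" (3x3 intrinsics, pixels), "view" (4x4, takes a point from world to camera coordinates); the wrist camera has in their place "T_tool_cam" (4x4, takes a point from camera to tool coordinates, whose origin is the TCP and whose axes are the flange's). Camera axes: x right, y up, looking along -z (the intrinsics and any distortion apply to the point x, -y, -z); pixel columns grow to the right and rows downward; lengths in mm; the calibration is good to about 2 mm. A picture is of the moment at which its call begins: read the wrist's pose just before it. camera_info takes no time and is no camera call.
- arm.job_done(): hands the job in; it is judged then, once.
The state is a dict: "clock": time; "joints": joint angles; "joint_vel": joint speeds; "joint_efforts": joint torques, N m; "position": TCP position; "ee_rot": TCP orientation; "contact_force": force on the tool from outside, world axes, zero at the start; "wrist_torque": the same for the moment, N m; "gripper_width": finger opening in mm; "grasp_force": force on a finger pad.
Only numpy, scipy, OpenCV 4.12 (cv2) and the standard library are available. Lean on these libraries where they do the work, as an engineer would, in place of code of your own. Each camera call takes 0.05 s, during which the arm holds its last target. There are 200 camera calls.

## Working session

There is one attempt and no reset: what is moved stays moved. The work goes in short steps, Python scripts to look and compute and a tool call to move; the robot and the scene stay as the last step left them, time stands still between calls to the robot, and variables do not carry over. Pictures are saved under pics/ and viewed, at most 10 in all, crops included, and the job is handed in when it is done.

Besides the shell and the picture viewer there is one more tool, called after "Request:" by a JSON object that holds its "method" and its "body". step_arm: Moves the arm, as the interface text tells. Its arguments: {"type":"object","properties":{"motion":{"type":"array","items":{"type":"object","properties":{"dr":{"type":"array","items":{"type":"number"}},"slide":{"type":"array","items":{"type":"number"}},"jaw":{"type":"number"}}}}},"required":["motion"]}

```bash
mkdir -p pics; cat > h.py <<'E'
from bench import arm, optics
import numpy as np, cv2
from scipy.spatial.transform import Rotation as R
def ray(name,uv,st=None):
    c=optics.camera_info(name);K=np.array(c["camera_matrix"])
    d=np.linalg.inv(K)@[uv[0],uv[1],1];d=np.array([d[0],-d[1],-d[2]])
    if name=="wrist":
        T=np.array(c["T_tool_cam"]);W=np.eye(4);W[:3,:3]=R.from_quat(st["ee_rot"]).as_matrix();W[:3,3]=st["position"];M=W@T
    else: M=np.linalg.inv(np.array(c["view"]))
    return M[:3,3],M[:3,:3]@d
def onz(name,uv,z,st=None):
    o,d=ray(name,uv,st);return o+d*(z-o[2])/d[2]
def proj(name,p,st=None):
    c=optics.camera_info(name);K=np.array(c["camera_matrix"])
    if name=="wrist":
        T=np.array(c["T_tool_cam"]);W=np.eye(4);W[:3,:3]=R.from_quat(st["ee_rot"]).as_matrix();W[:3,3]=st["position"];V=np.linalg.inv(W@T)
    else: V=np.array(c["view"])
    q=V[:3,:3]@p+V[:3,3];q=K@[q[0],-q[1],-q[2]];return q[:2]/q[2]
E
python3 - <<'E'
from h import *
print(arm.read_state())
for n in("scene","top","wrist"):
    c=optics.camera_info(n);print(n,{k:np.round(v,3).tolist() if not isinstance(v,str) else v for k,v in c.items()})
    cv2.imwrite(f"pics/{n}0.png",optics.get_image(n))
E
```

```text
{'clock': 0.0, 'joints': array([ 1.38061086e+00,  3.85559229e-01,  6.62259066e-03, -5.08093584e-04,
       -1.19399572e+00, -2.58595160e-01]), 'joint_vel': array([ 5.15499168e-04, -2.45855939e-03,  1.81696466e-03, -6.29318707e-04,
       -1.77812589e-05, -1.00802320e-03]), 'joint_efforts': array([-2.17905936e-04, -3.92290485e+01,  1.88406086e+01,  4.18613479e+00,
       -4.55878529e-03, -5.52391327e-06]), 'position': array([270.89649404, 562.59048721, 230.21735413]), 'ee_rot': array([ 9.74908508e-01, -2.22603246e-01, -1.99462195e-04,  1.07546818e-03]), 'contact_force': array([-0.2153208 , -0.59650022,  0.21810578]), 'wrist_torque': array([-0.00973794, -0.04672898,  0.0308392 ]), 'grasp_force': 0.0, 'gripper_width': 85.60143264374994}
scene {'camera_matrix': [[398.485, 0.0, 261.705], [0.0, 398.485, 193.504], [0.0, 0.0, 1.0]], 'view': [[0.636, -0.772, -0.013, -443.844], [0.315, 0.244, 0.917, -223.416], [-0.705, -0.587, 0.398, -876.352], [0.0, 0.0, 0.0, 1.0]]}
top {'camera_matrix': [[378.979, 0.0, 259.003], [0.0, 378.979, 194.579], [0.0, 0.0, 1.0]], 'view': [[-0.008, -1.0, -0.016, -142.582], [0.988, -0.01, 0.153, -526.664], [-0.154, -0.014, 0.988, -1201.51], [0.0, 0.0, 0.0, 1.0]]}
wrist {'camera_matrix': [[304.6, 0.0, 253.924], [0.0, 304.6, 192.019], [0.0, 0.0, 1.0]], 'T_tool_cam': [[0.001, 0.961, 0.277, 70.145], [1.0, -0.001, -0.001, 0.697], [-0.0, 0.277, -0.961, -143.143], [0.0, 0.0, 0.0, 1.0]]}
```

View pics/top0.png

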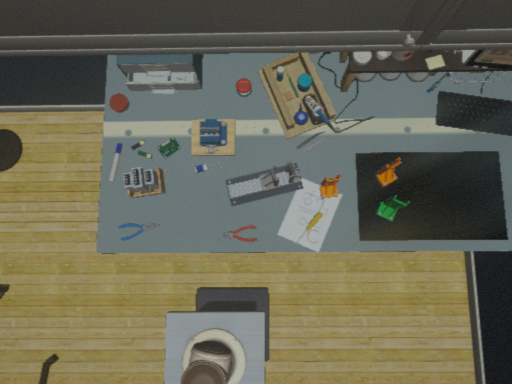

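View pics/scene0.png

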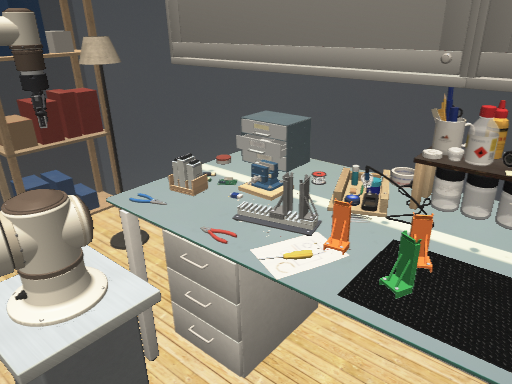

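The top view shows the rack at about (145,182), the holder at (265,184) with its two guides at about (268,180) and (293,172), and the eraser at (203,168). The orange and green look-alikes are on the right. Next I'll enlarge and measure.

```bash
python3 - <<'E'
from h import *
a=cv2.imread("pics/top0.png")[145:215,115:315];b=cv2.imread("pics/scene0.png")[145:240,160:330]
a=cv2.resize(a,(800,280),interpolation=cv2.INTER_CUBIC);b=cv2.resize(b,(570,319),interpolation=cv2.INTER_CUBIC)
o=np.zeros((600,800,3),np.uint8);o[:280]=a;o[281:600,:570]=b;cv2.imwrite("pics/c1.png",o)
for uv in[(145,182),(265,184),(230,195),(300,175),(203,168)]:print(uv,onz("top",uv,35).round())
E
```

```text
(145, 182) [572. 231.  35.]
(265, 184) [ 561. -167.   35.]
(230, 195) [526. -52.  35.]
(300, 175) [ 590. -283.   35.]
(203, 168) [618.  39.  35.]
```

View pics/c1.png

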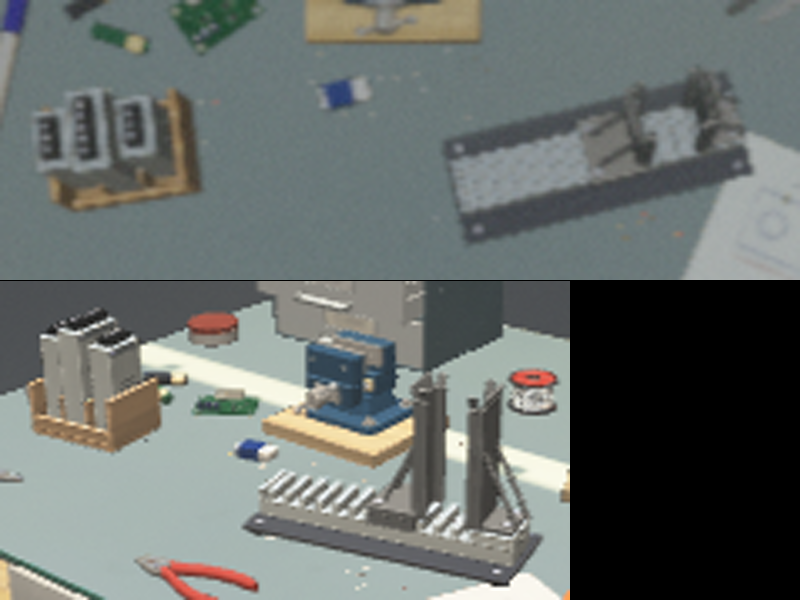

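```bash
cat >> h.py <<'E'
def goal(pos,yaw):  # tool down, tool x at world yaw
    s=arm.read_state();A=R.from_quat(s["ee_rot"])
    B=R.from_matrix(np.array([[np.cos(yaw),np.sin(yaw),0],[np.sin(yaw),-np.cos(yaw),0],[0,0,-1]]).astype(float))
    print("slide",A.inv().apply(np.array(pos)-s["position"]).round(2),"dr",((A.inv()*B).as_rotvec(degrees=True)/8).round(3),"t",round(s["clock"],2))
E
python3 -c "
from h import *
goal((550,225,290),-1.4)"
```

```text
slide [397.95 183.25 -59.17] dr [ 0.011 -0.007  6.812] t 0.15
```

Request:
{"method": "step_arm", "body": {"motion": [{"slide": [57,26,-9],"dr": [0,0,1],"jaw": 85},{"slide": [114,52,-18],"dr": [0,0,2],"jaw": 85},{"slide": [170,78,-26],"dr": [0,0,3],"jaw": 85},{"slide": [227,104,-35],"dr": [0,0,4],"jaw": 85},{"slide": [284,130,-44],"dr": [0,0,5],"jaw": 85},{"slide": [341,157,-53],"dr": [0,0,6],"jaw": 85},{"slide": [398,183,-59],"dr": [0,0,6.8],"jaw": 85},{"slide": [398,183,-59],"dr": [0,0,6.8],"jaw": 85}]}}

```text
clock: 1.15
position: [552.3, 222.4, 290.2]
ee_rot: [0.763, -0.646, 0.0, 0.0]
contact_force: [-0.1, 0.4, 0.2]
gripper_width: 84.8
grasp_force: 0.0
```

```bash
cat > snap.py <<'E'
import sys,pickle
from h import *
n=sys.argv[1]; s=arm.read_state(); im=optics.get_image("wrist"); cv2.imwrite(f"pics/{n}.png",im); pickle.dump(s,open(f"pics/{n}.pkl","wb"))
print(s["position"].round(1),s["ee_rot"].round(4),np.abs(s["joint_vel"]).max().round(3),s["clock"])
E
python3 snap.py w1; python3 -c "
from h import *
goal((563,-175,290),-1.3)"
```

```text
[552.3 222.4 290.2] [ 7.635e-01 -6.458e-01  1.000e-04  1.000e-04] 0.067 1.15
slide [ 3.9476e+02  5.5590e+01 -1.0000e-02] dr [ 0.005 -0.001 -0.729] t 1.2
```

View pics/w1.png

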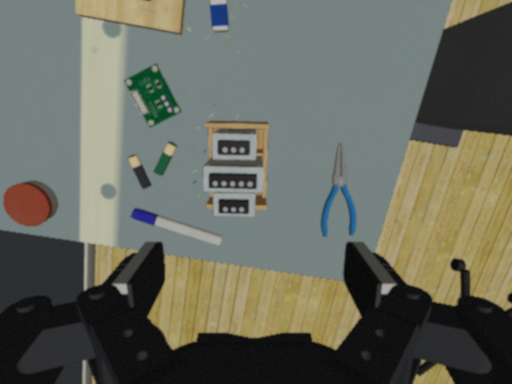

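The wrist view shows the rack with the wide module in the middle compartment: its top spans about (205..263, 166..192), centre (233,179). Next is the view over the holder.

Request:
{"method": "step_arm", "body": {"motion": [{"slide": [55,8,0],"dr": [0,0,-0.2],"jaw": 85},{"slide": [110,16,0],"dr": [0,0,-0.4],"jaw": 85},{"slide": [165,24,0],"dr": [0,0,-0.6],"jaw": 85},{"slide": [220,32,0],"dr": [0,0,-0.7],"jaw": 85},{"slide": [275,40,0],"dr": [0,0,-0.7],"jaw": 85},{"slide": [335,48,0],"dr": [0,0,-0.7],"jaw": 85},{"slide": [395,56,0],"dr": [0,0,-0.7],"jaw": 85},{"slide": [395,56,0],"dr": [0,0,-0.7],"jaw": 85}]}}

```text
clock: 2.2
position: [562.5, -175.3, 289.4]
ee_rot: [0.795, -0.607, -0.001, 0.0]
contact_force: [-1.1, 0.2, 0.7]
gripper_width: 85.3
grasp_force: 0.0
```

```bash
python3 snap.py w2; python3 - <<'E'
from h import *
a=cv2.imread("pics/w2.png");o=np.zeros((600,800,3),np.uint8)
o[:384,:512]=a
c=cv2.imread("pics/w1.png")[115:220,195:275]
o[:378,512:800]=cv2.resize(c,(288,378),interpolation=cv2.INTER_CUBIC)
cv2.imwrite("pics/c2.png",o[:384])
E
```

```text
[ 562.5 -175.3  289.4] [ 7.949e-01 -6.067e-01 -7.000e-04  4.000e-04] 0.063 2.2
```

View pics/c2.png

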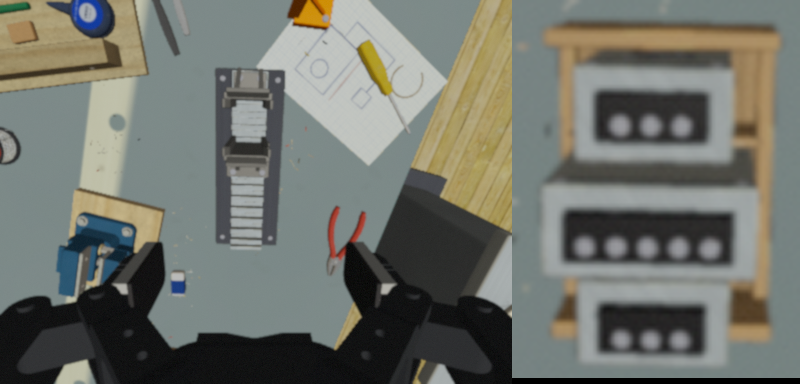

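```bash
python3 - <<'E'
from h import *
import pickle
s1=pickle.load(open("pics/w1.pkl","rb"));s2=pickle.load(open("pics/w2.pkl","rb"))
P=np.array([onz("wrist",u,118,s1) for u in[(204.2,165.6),(262.5,165.6),(262,191.7),(204.7,190.8)]])
print(P.round(1),"mod centre",P.mean(0).round(1),"edges",np.linalg.norm(P-np.roll(P,-1,0),axis=1).round(1))
d=P[0]+P[3]-P[1]-P[2];print("mod x yaw",np.arctan2(d[1],d[0]).round(3))
im=cv2.imread("pics/w2.png");g=im.max(2)
m=(g<90).astype(np.uint8);m[:55]=0;m[255:]=0;m[:,:205]=0;m[:,296:]=0
m=cv2.morphologyEx(m,cv2.MORPH_CLOSE,np.ones((3,3)))
n,l,st,_=cv2.connectedComponentsWithStats(m)
m=(l==1+st[1:,4].argmax());ys,xs=np.nonzero(m)
h=cv2.convexHull(np.c_[xs,ys].astype(np.float32))
q=cv2.approxPolyN(h,4).reshape(-1,2) if hasattr(cv2,"approxPolyN") else None
print("quad",q)
W=np.array([onz("wrist",u,9,s2) for u in q]);print(W.round(1),W.mean(0).round(1),np.linalg.norm(W-np.roll(W,-1,0),axis=1).round(1))
for a,b in zip(W,np.roll(W,-1,0)):print(np.arctan2(*(b-a)[1::-1]).round(4))
c=cv2.resize(im[55:255,205:296],None,fx=3,fy=3,interpolation=cv2.INTER_CUBIC);cv2.polylines(c,[((q-[205,55])*3+1).astype(int).reshape(-1,1,2)],True,(0,0,255));cv2.imwrite("pics/c3.png",c)
E
```

```text
[[604.5 222.3 118. ]
 [544.  212.  118. ]
 [539.6 240.2 118. ]
 [600.6 249.5 118. ]] mod centre [572.2 231.  118. ] edges [61.3 28.5 61.7 27.5]
mod x yaw 0.159
quad [[274.81653  243.25688 ]
 [216.       241.97826 ]
 [216.        68.411766]
 [284.51556   71.09865 ]]
[[ 495.5  -56.1    9. ]
 [ 582.3  -34.5    9. ]
 [ 639.1 -273.6    9. ]
 [ 552.6 -294.     9. ]] [ 567.4 -164.6    9. ] [ 89.4 245.7  88.9 244.7]
0.2433
-1.3374
-2.91
1.8063
```

View pics/c3.png

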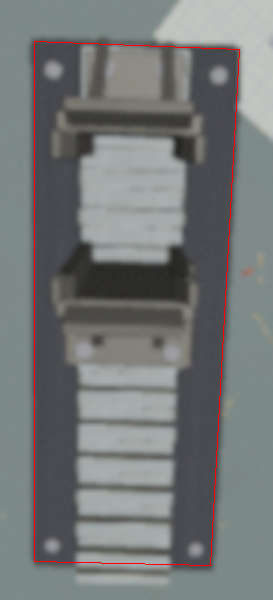

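```bash
python3 - <<'E'
from h import *
import pickle
s2=pickle.load(open("pics/w2.pkl","rb"));t=.235
def w(x,y,z):return np.array([567.4+x*np.cos(t)-y*np.sin(t),-164.6+x*np.sin(t)+y*np.cos(t),z])
for p in[(-22,-34,155),(22,-34,155),(0,-42,155),(0,-28,155),(-22,-85,155),(22,-85,155),(-22,120,35),(22,120,35),(0,-13,43),(0,11,43)]:
    u=proj("wrist",w(*p),s2);print(p,u.round(1),((u-[205,55])*3).round())
print(w(0,-35,93)); goal(w(0,-35,200),.235-np.pi/2);goal(w(0,-35,94),.235-np.pi/2)
E
```

```text
(-22, -34, 155) [269.8 156.8] [194. 306.]
(22, -34, 155) [221.8 155.3] [ 50. 301.]
(0, -42, 155) [246.1 147.3] [123. 277.]
(0, -28, 155) [245.7 162.5] [122. 323.]
(-22, -85, 155) [272.6  98.8] [203. 131.]
(22, -85, 155) [222.  97.] [ 51. 126.]
(-22, 120, 35) [260.4 249.3] [166. 583.]
(22, 120, 35) [229.7 248.4] [ 74. 580.]
(0, -13, 43) [247.5 158. ] [127. 309.]
(0, 11, 43) [247.  176.1] [126. 363.]
[ 575.54950449 -198.63800195   93.        ]
slide [27.64 -5.92 89.47] dr [0.009 0.006 0.242] t 2.25
slide [ 27.73  -6.05 195.47] dr [0.009 0.006 0.242] t 2.25
```

The predicted corners match the picture (guide top at about (50..195, 277..323) in the crop, rail end at row ~582). I'll descend and pinch the guide.

Request:
{"method": "step_arm", "body": {"motion": [{"slide": [10,-2,45],"dr": [0,0,0.1],"jaw": 85},{"slide": [20,-4,85],"dr": [0,0,0.24],"jaw": 85},{"slide": [27.7,-6,120],"dr": [0,0,0.24],"jaw": 85},{"slide": [27.7,-6,150],"dr": [0,0,0.24],"jaw": 85},{"slide": [27.7,-6,175],"dr": [0,0,0.24],"jaw": 85},{"slide": [27.7,-6,190],"dr": [0,0,0.24],"jaw": 85},{"slide": [27.7,-6,195],"dr": [0,0,0.24],"jaw": 85},{"slide": [27.7,-6,195],"dr": [0,0,0.24],"jaw": 75}]}}

```text
clock: 3.25
position: [576.7, -197.8, 95.8]
ee_rot: [0.786, -0.618, 0.0, -0.0]
contact_force: [-0.1, 0.2, 0.0]
gripper_width: 75.0
grasp_force: 0.0
```

Request:
{"method": "step_arm", "body": {"motion": [{"slide": [0,0,0],"dr": [0,0,0],"jaw": 60},{"slide": [0,0,0],"dr": [0,0,0],"jaw": 50},{"slide": [0,0,0],"dr": [0,0,0],"jaw": 46},{"slide": [0,0,0],"dr": [0,0,0],"jaw": 38},{"slide": [0,0,0],"dr": [0,0,0],"jaw": 38},{"slide": [0,0,0],"dr": [0,0,0],"jaw": 38},{"slide": [0,0,0],"dr": [0,0,0],"jaw": 38},{"slide": [0,0,0],"dr": [0,0,0],"jaw": 38}]}}

```text
clock: 4.25
position: [576.6, -198.6, 95.9]
ee_rot: [0.786, -0.619, 0.001, -0.0]
contact_force: [-0.3, -0.7, 6.2]
gripper_width: 43.1
grasp_force: 61.7
```

Request:
{"method": "step_arm", "body": {"motion": [{"slide": [0,0,-4],"dr": [0,0,0],"jaw": 38},{"slide": [0,0,-9],"dr": [0,0,0],"jaw": 38},{"slide": [0,0,-14],"dr": [0,0,0],"jaw": 38},{"slide": [0,0,-17],"dr": [0,0,0],"jaw": 38},{"slide": [0,0,-17],"dr": [0,0,0],"jaw": 38},{"slide": [-5,0,-17],"dr": [0,0,0],"jaw": 38},{"slide": [-11,0,-17],"dr": [0,0,0],"jaw": 38},{"slide": [-16,0,-17],"dr": [0,0,0],"jaw": 38}]}}

```text
clock: 5.25
position: [572.2, -182.2, 112.2]
ee_rot: [0.786, -0.619, -0.0, 0.0]
contact_force: [0.4, -0.2, -2.6]
gripper_width: 43.2
grasp_force: 61.2
```

```bash
python3 snap.py w3; python3 - <<'E'
from h import *
im=optics.get_image("scene");w=cv2.imread("pics/w3.png")
o=np.zeros((384,800,3),np.uint8);o[:,:420]=cv2.resize(im[150:242,225:326],(420,384),interpolation=cv2.INTER_CUBIC);o[:,420:]=w[:,60:440]
cv2.imwrite("pics/c4.png",o);s=arm.read_state();print(s["position"],s["contact_force"],s["wrist_torque"],s["gripper_width"],s["ee_rot"])
E
```

```text
[ 572.2 -182.2  112.2] [ 7.858e-01 -6.185e-01 -1.000e-04  1.000e-04] 0.066 5.25
[ 572.2393486  -182.06877043  112.34642982] [-0.03265474 -0.4137675  -1.4382135 ] [-0.06091451 -0.02440272  0.04884156] 43.085533455311314 [ 7.85927531e-01 -6.18318610e-01 -1.12141518e-04  1.93919034e-05]
```

View pics/c4.png

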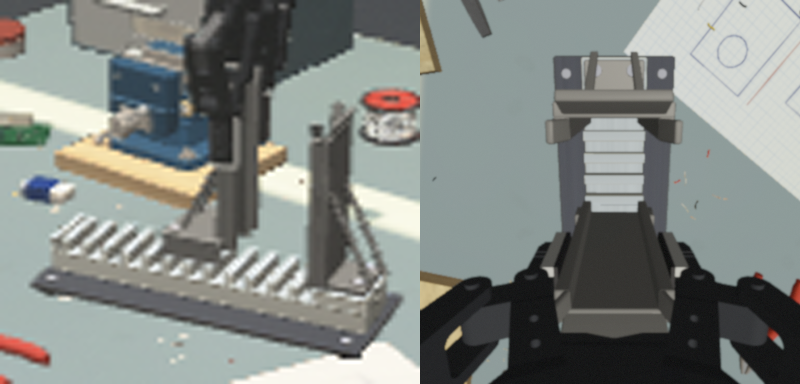

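The guide is lifted, upright and one notch along (tab over the wide notch). I'll lower it.

Request:
{"method": "step_arm", "body": {"motion": [{"slide": [0,0,3],"dr": [0,0,0],"jaw": 38},{"slide": [0,0,6],"dr": [0,0,0],"jaw": 38},{"slide": [0,0,8],"dr": [0,0,0],"jaw": 38},{"slide": [0,0,10],"dr": [0,0,0],"jaw": 38},{"slide": [0,0,12],"dr": [0,0,0],"jaw": 38},{"slide": [0,0,14],"dr": [0,0,0],"jaw": 38},{"slide": [0,0,16],"dr": [0,0,0],"jaw": 38},{"slide": [0,0,16.5],"dr": [0,0,0],"jaw": 38}]}}

```text
clock: 6.35
position: [572.4, -182.8, 95.9]
ee_rot: [0.786, -0.619, 0.0, 0.0]
contact_force: [-0.0, 0.9, 0.4]
gripper_width: 43.4
grasp_force: 61.5
```

Request:
{"method": "step_arm", "body": {"motion": [{"slide": [0,0,0.5],"dr": [0,0,0],"jaw": 50},{"slide": [0,0,0.5],"dr": [0,0,0],"jaw": 65},{"slide": [0,0,0.5],"dr": [0,0,0],"jaw": 75},{"slide": [0,0,0],"dr": [0,0,0],"jaw": 75},{"slide": [0,0,-20],"dr": [0,0,0],"jaw": 75},{"slide": [0,0,-60],"dr": [0,0,0],"jaw": 75},{"slide": [0,0,-110],"dr": [0,0,0],"jaw": 85},{"slide": [0,0,-150],"dr": [0,0,0],"jaw": 85}]}}

```text
clock: 7.35
position: [572.6, -182.9, 248.2]
ee_rot: [0.786, -0.619, 0.001, -0.0]
contact_force: [-1.0, 0.6, -0.9]
gripper_width: 85.1
grasp_force: 0.0
```

```bash
python3 snap.py w4; python3 - <<'E'
from h import *
import pickle
s=pickle.load(open("pics/w4.pkl","rb"));t=.235
def w(x,y,z):return np.array([567.4+x*np.cos(t)-y*np.sin(t),-164.6+x*np.sin(t)+y*np.cos(t),z])
im=cv2.imread("pics/w4.png")
for zt,c in((155,(0,0,255)),(165,(0,255,255))):
  for p in[(-22,-18,zt),(22,-18,zt)]:
    u=proj("wrist",w(*p),s);cv2.circle(im,tuple(u.astype(int)),3,c,-1)
for y in(-68,-60,-52,-44,-36,20,36): 
    u=proj("wrist",w(0,y,35),s);cv2.circle(im,tuple(u.astype(int)),2,(0,255,0),-1)
cv2.imwrite("pics/w4m.png",im)
goal((572.2,231,220),.159-np.pi/2)
E
```

```text
[ 572.6 -182.9  248.2] [ 7.857e-01 -6.186e-01  9.000e-04 -4.000e-04] 0.71 7.35
slide [-404.07  -94.46   32.88] dr [-0.081 -0.043  0.566] t 7.4
```

View pics/w4m.png

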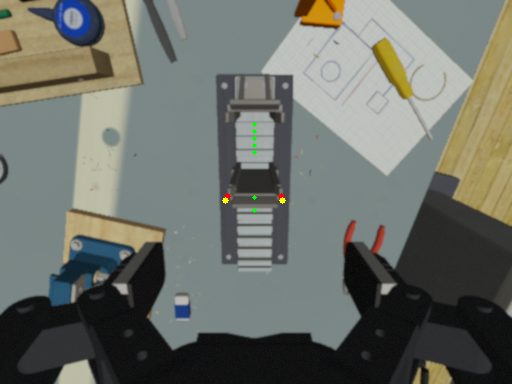

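The guide sits in the wide notch: its top edge at (227..282,198) matches the prediction. Now I'll go over the rack.

Request:
{"method": "step_arm", "body": {"motion": [{"slide": [-50,-12,0],"dr": [0,0,0.2],"jaw": 85},{"slide": [-105,-25,0],"dr": [0,0,0.4],"jaw": 85},{"slide": [-165,-39,0],"dr": [0,0,0.57],"jaw": 85},{"slide": [-225,-53,0],"dr": [0,0,0.57],"jaw": 85},{"slide": [-285,-67,10],"dr": [0,0,0.57],"jaw": 85},{"slide": [-345,-81,20],"dr": [0,0,0.57],"jaw": 85},{"slide": [-395,-92,28],"dr": [0,0,0.57],"jaw": 85},{"slide": [-404,-94.5,33],"dr": [0,0,0.57],"jaw": 85}]}}

```text
clock: 8.4
position: [568.9, 235.1, 211.8]
ee_rot: [0.762, -0.648, -0.0, 0.0]
contact_force: [-0.7, -1.3, -0.1]
gripper_width: 85.3
grasp_force: 0.0
```

```bash
python3 -c "
from h import *
goal((572.2,231,70),.159-np.pi/2)"
```

```text
slide [  4.56  -2.69 141.75] dr [ 0.006 -0.001  0.014] t 8.4
```

Request:
{"method": "step_arm", "body": {"motion": [{"slide": [4.5,-2.5,20],"dr": [0,0,0],"jaw": 85},{"slide": [4.5,-2.5,40],"dr": [0,0,0],"jaw": 85},{"slide": [4.5,-2.5,55],"dr": [0,0,0],"jaw": 85},{"slide": [4.5,-2.5,62],"dr": [0,0,0],"jaw": 85},{"slide": [4.5,-2.5,65],"dr": [0,0,0],"jaw": 85},{"slide": [4.5,-2.5,65],"dr": [0,0,0],"jaw": 85},{"slide": [4.5,-2.5,65],"dr": [0,0,0],"jaw": 85},{"slide": [4.5,-2.5,65],"dr": [0,0,0],"jaw": 85}]}}

```text
clock: 9.4
position: [572.9, 228.3, 148.3]
ee_rot: [0.76, -0.649, 0.0, -0.0]
contact_force: [-0.5, 1.0, -0.4]
gripper_width: 85.0
grasp_force: 0.0
```

```bash
python3 snap.py w5; python3 -c "
from h import *
import pickle
goal((572.2,231,70),.159-np.pi/2)
s=pickle.load(open('pics/w5.pkl','rb'));im=cv2.imread('pics/w5.png')
c,S=np.cos(.159),np.sin(.159)
for a,b in((-32,-14),(32,-14),(32,14),(-32,14)):
  u=proj('wrist',np.array([572.2+a*c-b*S,231+a*S+b*c,118]),s);cv2.circle(im,tuple(np.round(u).astype(int)),2,(0,0,255),-1)
cv2.imwrite('pics/w5m.png',im)"
```

```text
[572.9 228.3 148.3] [ 7.605e-01 -6.494e-01  1.000e-04 -5.000e-04] 0.002 9.4
slide [-2.81  0.22 78.24] dr [-0.005  0.002 -0.012] t 9.45
```

View pics/w5m.png

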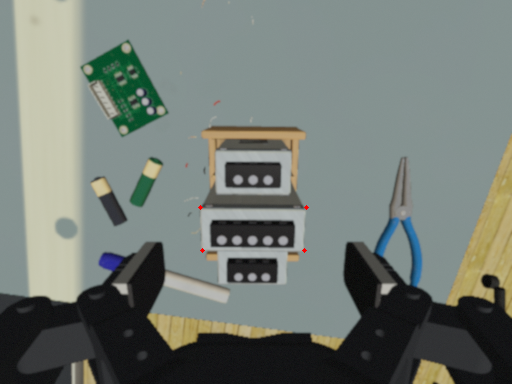

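The predicted corners lie on the wide module's top (200..306, 208..250). I'll descend and grip.

Request:
{"method": "step_arm", "body": {"motion": [{"slide": [-2.8,0.2,18],"dr": [0,0,0],"jaw": 85},{"slide": [-2.8,0.2,38],"dr": [0,0,0],"jaw": 85},{"slide": [-2.8,0.2,56],"dr": [0,0,0],"jaw": 85},{"slide": [-2.8,0.2,70],"dr": [0,0,0],"jaw": 85},{"slide": [-2.8,0.2,78],"dr": [0,0,0],"jaw": 85},{"slide": [-2.8,0.2,78],"dr": [0,0,0],"jaw": 76},{"slide": [-2.8,0.2,78],"dr": [0,0,0],"jaw": 70},{"slide": [-2.8,0.2,78],"dr": [0,0,0],"jaw": 66}]}}

```text
clock: 10.45
position: [572.7, 231.2, 70.7]
ee_rot: [0.761, -0.649, 0.0, -0.001]
contact_force: [0.7, 0.5, -0.0]
gripper_width: 65.9
grasp_force: 0.3
```

Request:
{"method": "step_arm", "body": {"motion": [{"slide": [0,0,0],"dr": [0,0,0],"jaw": 58},{"slide": [0,0,0],"dr": [0,0,0],"jaw": 58},{"slide": [0,0,0],"dr": [0,0,0],"jaw": 58},{"slide": [0,0,0],"dr": [0,0,0],"jaw": 58},{"slide": [0,0,-6],"dr": [0,0,0],"jaw": 58},{"slide": [0,0,-14],"dr": [0,0,0],"jaw": 58},{"slide": [0,0,-24],"dr": [0,0,0],"jaw": 58},{"slide": [0,0,-34],"dr": [0,0,0],"jaw": 58}]}}

```text
clock: 11.45
position: [571.5, 230.6, 104.3]
ee_rot: [0.76, -0.649, -0.0, 0.001]
contact_force: [-0.5, 0.2, -1.5]
gripper_width: 63.6
grasp_force: 67.2
```

Request:
{"method": "step_arm", "body": {"motion": [{"slide": [0,0,-15],"dr": [0,0,0],"jaw": 58},{"slide": [0,0,-35],"dr": [0,0,0],"jaw": 58},{"slide": [0,0,-60],"dr": [0,0,0],"jaw": 58},{"slide": [0,0,-80],"dr": [0,0,0],"jaw": 58},{"slide": [0,0,-92],"dr": [0,0,0],"jaw": 58},{"slide": [10,5,-95],"dr": [0,0,0],"jaw": 58},{"slide": [30,15,-95],"dr": [0,0,0],"jaw": 58},{"slide": [60,30,-95],"dr": [0,0,0],"jaw": 58}]}}

```text
clock: 12.45
position: [550.5, 165.1, 197.6]
ee_rot: [0.761, -0.649, -0.001, 0.001]
contact_force: [0.5, -0.8, -1.5]
gripper_width: 63.1
grasp_force: 67.2
```

Request:
{"method": "step_arm", "body": {"motion": [{"slide": [28,14,0],"dr": [0,0,0],"jaw": 58},{"slide": [50,25,10],"dr": [0,0,0],"jaw": 58},{"slide": [60,30,30],"dr": [0,0,0],"jaw": 58},{"slide": [62,31,55],"dr": [0,0,0],"jaw": 58},{"slide": [62,31,80],"dr": [0,0,0],"jaw": 58},{"slide": [62,31,100],"dr": [0,0,0],"jaw": 58},{"slide": [62,31,115],"dr": [0,0,0],"jaw": 58},{"slide": [62,31,122],"dr": [0,0,0],"jaw": 58}]}}

```text
clock: 13.45
position: [530.0, 99.9, 75.8]
ee_rot: [0.76, -0.65, -0.0, 0.001]
contact_force: [-0.4, 0.2, -2.1]
gripper_width: 63.2
grasp_force: 67.2
```

Request:
{"method": "step_arm", "body": {"motion": [{"slide": [0,0,4],"dr": [0,0,0],"jaw": 58},{"slide": [0,0,7],"dr": [0,0,0],"jaw": 58},{"slide": [0,0,9],"dr": [0,0,0],"jaw": 58},{"slide": [0,0,10.5],"dr": [0,0,0],"jaw": 58},{"slide": [0,0,11.5],"dr": [0,0,0],"jaw": 58},{"slide": [0,0,12],"dr": [0,0,0],"jaw": 58},{"slide": [0,0,12.5],"dr": [0,0,0],"jaw": 58},{"slide": [0,0,12.5],"dr": [0,0,0],"jaw": 58}]}}

```text
clock: 14.45
position: [530.9, 100.8, 64.3]
ee_rot: [0.76, -0.649, 0.0, 0.0]
contact_force: [-0.0, 0.6, -0.8]
gripper_width: 63.6
grasp_force: 67.2
```

Request:
{"method": "step_arm", "body": {"motion": [{"slide": [0,0,0.5],"dr": [0,0,0],"jaw": 58},{"slide": [0,0,1],"dr": [0,0,0],"jaw": 58},{"slide": [0,0,1.3],"dr": [0,0,0],"jaw": 58},{"slide": [0,0,1.6],"dr": [0,0,0],"jaw": 58},{"slide": [0,0,1.6],"dr": [0,0,0],"jaw": 58},{"slide": [0,0,1.6],"dr": [0,0,0],"jaw": 58},{"slide": [0,0,1.6],"dr": [0,0,0],"jaw": 58},{"slide": [0,0,1.6],"dr": [0,0,0],"jaw": 58}]}}

```text
clock: 15.45
position: [530.9, 100.8, 62.9]
ee_rot: [0.76, -0.649, 0.0, 0.0]
contact_force: [-0.9, 0.1, 0.3]
gripper_width: 63.5
grasp_force: 67.5
```

Request:
{"method": "step_arm", "body": {"motion": [{"slide": [0,0,0.5],"dr": [0,0,0],"jaw": 66},{"slide": [0,0,0.5],"dr": [0,0,0],"jaw": 72},{"slide": [0,0,0],"dr": [0,0,0],"jaw": 80},{"slide": [0,0,0],"dr": [0,0,0],"jaw": 85},{"slide": [0,0,-15],"dr": [0,0,0],"jaw": 85},{"slide": [0,0,-50],"dr": [0,0,0],"jaw": 85},{"slide": [0,0,-85],"dr": [0,0,0],"jaw": 85},{"slide": [0,0,-105],"dr": [0,0,-1],"jaw": 85}]}}

```text
clock: 16.45
position: [531.8, 101.1, 171.0]
ee_rot: [0.805, -0.593, 0.001, -0.002]
contact_force: [-0.3, 0.2, -0.7]
gripper_width: 85.5
grasp_force: 0.0
```

Request:
{"method": "step_arm", "body": {"motion": [{"slide": [0,0,0],"dr": [0,0,-1.3],"jaw": 85},{"slide": [0,0,0],"dr": [0,0,-2.6],"jaw": 85},{"slide": [0,0,0],"dr": [0,0,-3.9],"jaw": 85},{"slide": [0,0,0],"dr": [0,0,-5.2],"jaw": 85},{"slide": [0,0,0],"dr": [0,0,-6.5],"jaw": 85},{"slide": [0,0,0],"dr": [0,0,-7.8],"jaw": 85},{"slide": [0,0,0],"dr": [0,0,-9.1],"jaw": 85},{"slide": [0,0,0],"dr": [0,0,-10.25],"jaw": 85}]}}

```text
clock: 17.45
position: [531.1, 100.8, 168.9]
ee_rot: [0.997, 0.081, 0.001, -0.0]
contact_force: [0.3, 0.1, 0.2]
gripper_width: 85.3
grasp_force: 0.0
```

```bash
python3 snap.py w6; python3 - <<'E'
from h import *
import pickle
s=arm.read_state();print(s["joints"].round(2))
goal((530.9,100.8,63),.16)
s=pickle.load(open('pics/w6.pkl','rb'));im=cv2.imread('pics/w6.png')
t=2*np.arctan2(-.649,.760)+np.pi/2;c,S=np.cos(t),np.sin(t);print("yaw",t)
for a,b in((-32,-14),(32,-14),(32,14),(-32,14)):
  u=proj('wrist',np.array([530.9+a*c-b*S,100.8+a*S+b*c,110]),s);cv2.circle(im,tuple(np.round(u).astype(int)),2,(0,0,255),-1)
cv2.imwrite('pics/w6m.png',im)
E
```

```text
[531.1 100.8 168.9] [ 9.967e-01  8.130e-02  7.000e-04 -2.000e-04] 1.269 17.45
[ 0.49  0.3  -0.29  0.   -0.98  1.25]
slide [-3.4000e-01  3.0000e-02  1.0591e+02] dr [-0.002 -0.01   0.043] t 17.5
yaw 0.15723381525285718
```

View pics/w6m.png

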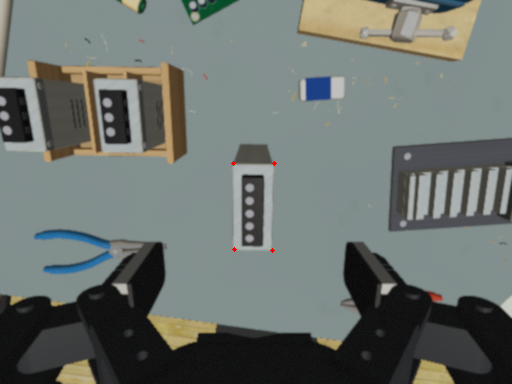

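The wide module stands upright where I placed it, top at (234..274, 163..250), which matches the prediction. I'll regrip it by its broad faces.

Request:
{"method": "step_arm", "body": {"motion": [{"slide": [0,0,10],"dr": [0,0,0],"jaw": 85},{"slide": [0,0,35],"dr": [0,0,0],"jaw": 80},{"slide": [0,0,60],"dr": [0,0,0],"jaw": 75},{"slide": [0,0,80],"dr": [0,0,0],"jaw": 70},{"slide": [0,0,95],"dr": [0,0,0],"jaw": 60},{"slide": [0,0,103],"dr": [0,0,0],"jaw": 50},{"slide": [0,0,103],"dr": [0,0,0],"jaw": 40},{"slide": [0,0,103],"dr": [0,0,0],"jaw": 34}]}}

```text
clock: 18.5
position: [531.4, 101.0, 65.4]
ee_rot: [0.997, 0.078, 0.001, -0.0]
contact_force: [0.2, 0.0, -0.1]
gripper_width: 33.8
grasp_force: 0.0
```

Request:
{"method": "step_arm", "body": {"motion": [{"slide": [0,0,0],"dr": [0,0,0],"jaw": 31},{"slide": [0,0,0],"dr": [0,0,0],"jaw": 22},{"slide": [0,0,0],"dr": [0,0,0],"jaw": 22},{"slide": [0,0,0],"dr": [0,0,0],"jaw": 22},{"slide": [0,0,0],"dr": [0,0,0],"jaw": 22},{"slide": [0,0,0],"dr": [0,0,0],"jaw": 22},{"slide": [0,0,0],"dr": [0,0,0],"jaw": 22},{"slide": [0,0,0],"dr": [0,0,0],"jaw": 22}]}}

```text
clock: 19.5
position: [531.5, 101.1, 65.5]
ee_rot: [0.997, 0.079, 0.001, -0.0]
contact_force: [-0.9, 1.0, 5.4]
gripper_width: 27.3
grasp_force: 59.4
```

```bash
python3 - <<'E'
from h import *
t=.235
def w(x,y,z):return np.array([567.4+x*np.cos(t)-y*np.sin(t),-164.6+x*np.sin(t)+y*np.cos(t),z])
s=arm.read_state();print(s["position"],s["ee_rot"],s["gripper_width"],s["contact_force"])
print(w(0,-51.5,235));goal(w(0,-51.5,235),t-np.pi/2)
E
```

```text
[531.47907914 101.13292241  65.4770018 ] [ 9.96898937e-01  7.86881723e-02  7.91916760e-04 -2.31476595e-04] 27.303368562038404 [-0.93999322  0.98467553  5.35075085]
[ 579.39141375 -214.68448858  235.        ]
slide [  -1.96  319.37 -169.63] dr [-1.1000e-02 -8.0000e-03  1.0695e+01] t 19.5
```

Request:
{"method": "step_arm", "body": {"motion": [{"slide": [0,0,-5],"dr": [0,0,0],"jaw": 22},{"slide": [0,0,-20],"dr": [0,0,0],"jaw": 22},{"slide": [0,0,-45],"dr": [0,0,0],"jaw": 22},{"slide": [0,0,-75],"dr": [0,0,0.5],"jaw": 22},{"slide": [0,0,-110],"dr": [0,0,1.3],"jaw": 22},{"slide": [0,10,-145],"dr": [0,0,2.3],"jaw": 22},{"slide": [0,30,-170],"dr": [0,0,3.3],"jaw": 22},{"slide": [0,60,-182],"dr": [0,0,4.3],"jaw": 22}]}}

```text
clock: 20.5
position: [540.6, 41.3, 249.2]
ee_rot: [0.975, -0.221, 0.001, -0.001]
contact_force: [0.2, -0.6, -1.7]
gripper_width: 27.2
grasp_force: 59.0
```

```bash
cat > tgt.py <<'E'
from h import *
import sys
t=.235
def w(x,y,z):return np.array([567.4+x*np.cos(t)-y*np.sin(t),-164.6+x*np.sin(t)+y*np.cos(t),z])
s=arm.read_state();print(s["position"].round(1),s["contact_force"].round(1),s["gripper_width"])
goal(w(0,-51.5,float(sys.argv[1])),t-np.pi/2)
E
python3 tgt.py 245
```

```text
[540.6  41.3 249.2] [ 0.2 -0.6 -1.7] 27.190591574829874
slide [145.57 214.18   3.99] dr [-0.022 -0.007  6.369] t 20.5
```

Request:
{"method": "step_arm", "body": {"motion": [{"slide": [23,34,2],"dr": [0,0,1],"jaw": 22},{"slide": [50,74,2],"dr": [0,0,2],"jaw": 22},{"slide": [78,115,2],"dr": [0,0,3],"jaw": 22},{"slide": [105,154,2],"dr": [0,0,4],"jaw": 22},{"slide": [126,185,2],"dr": [0,0,5],"jaw": 22},{"slide": [139,205,2],"dr": [0,0,5.9],"jaw": 22},{"slide": [145.5,214,2],"dr": [0,0,6.4],"jaw": 22},{"slide": [145.5,214,2],"dr": [0,0,6.4],"jaw": 22}]}}

```text
clock: 21.5
position: [579.5, -214.9, 244.6]
ee_rot: [0.785, -0.62, -0.0, 0.0]
contact_force: [0.0, 0.6, -2.3]
gripper_width: 27.4
grasp_force: 59.1
```

```bash
python3 tgt.py 225; python3 snap.py w7; python3 tgt.py 225
```

```text
[ 579.5 -214.9  244.6] [ 0.   0.6 -2.3] 27.403707851059316
slide [-2.400e-01 -1.000e-02  1.963e+01] dr [ 0.005  0.004 -0.013] t 21.5
[ 579.5 -214.9  244.6] [ 7.845e-01 -6.201e-01 -4.000e-04  1.000e-04] 0.024 21.5
[ 579.5 -214.3  244.7] [-0.1 -0.3 -1.9] 27.52649913070661
slide [ 0.39  0.18 19.69] dr [ 0.004  0.004 -0.004] t 21.55
```

Request:
{"method": "step_arm", "body": {"motion": [{"slide": [0.8,0,8],"dr": [0,0,0],"jaw": 22},{"slide": [0.8,0,16],"dr": [0,0,0],"jaw": 22},{"slide": [0.8,0,22],"dr": [0,0,0],"jaw": 22},{"slide": [0.8,0,27],"dr": [0,0,0],"jaw": 22},{"slide": [0.8,0,31],"dr": [0,0,0],"jaw": 22},{"slide": [0.8,0,34],"dr": [0,0,0],"jaw": 22},{"slide": [0.8,0,37],"dr": [0,0,0],"jaw": 22},{"slide": [0.8,0,40],"dr": [0,0,0],"jaw": 22}]}}

```text
clock: 22.55
position: [580.2, -215.0, 204.7]
ee_rot: [0.785, -0.62, 0.0, -0.0]
contact_force: [-0.5, -0.1, -1.0]
gripper_width: 27.3
grasp_force: 59.1
```

Request:
{"method": "step_arm", "body": {"motion": [{"slide": [0,0,2],"dr": [0,0,0],"jaw": 22},{"slide": [0,0,5],"dr": [0,0,0],"jaw": 22},{"slide": [0,0,7],"dr": [0,0,0],"jaw": 22},{"slide": [0,0,9],"dr": [0,0,0],"jaw": 22},{"slide": [0,0,11],"dr": [0,0,0],"jaw": 22},{"slide": [0,0,13],"dr": [0,0,0],"jaw": 22},{"slide": [0,0,14],"dr": [0,0,0],"jaw": 22},{"slide": [0,0,15],"dr": [0,0,0],"jaw": 22}]}}

```text
clock: 23.55
position: [580.2, -215.0, 189.7]
ee_rot: [0.785, -0.62, 0.0, -0.0]
contact_force: [0.3, 0.5, -1.6]
gripper_width: 27.5
grasp_force: 59.1
```

```bash
python3 tgt.py 101; python3 -c "
from h import *
print(arm.read_state()['wrist_torque'])"
```

```text
[ 580.2 -215.   189.7] [ 0.3  0.5 -1.6] 27.492005624012986
slide [-0.49  0.68 88.68] dr [-0.    -0.    -0.007] t 23.55
[ 0.06974016 -0.03905121  0.02288339]
```

Request:
{"method": "step_arm", "body": {"motion": [{"slide": [0,0,6],"dr": [0,0,0],"jaw": 22},{"slide": [0,0,12],"dr": [0,0,0],"jaw": 22},{"slide": [0,0,18],"dr": [0,0,0],"jaw": 22},{"slide": [0,0,24],"dr": [0,0,0],"jaw": 22},{"slide": [0,0,30],"dr": [0,0,0],"jaw": 22},{"slide": [0,0,36],"dr": [0,0,0],"jaw": 22},{"slide": [0,0,40],"dr": [0,0,0],"jaw": 22},{"slide": [0,0,43],"dr": [0,0,0],"jaw": 22}]}}

```text
clock: 24.55
position: [580.1, -215.0, 146.5]
ee_rot: [0.785, -0.62, -0.0, 0.0]
contact_force: [0.3, 0.7, -1.2]
gripper_width: 27.4
grasp_force: 59.1
```

Request:
{"method": "step_arm", "body": {"motion": [{"slide": [0,0,6],"dr": [0,0,0],"jaw": 22},{"slide": [0,0,12],"dr": [0,0,0],"jaw": 22},{"slide": [0,0,18],"dr": [0,0,0],"jaw": 22},{"slide": [0,0,24],"dr": [0,0,0],"jaw": 22},{"slide": [0,0,30],"dr": [0,0,0],"jaw": 22},{"slide": [0,0,34],"dr": [0,0,0],"jaw": 22},{"slide": [0,0,38],"dr": [0,0,0],"jaw": 22},{"slide": [0,0,40],"dr": [0,0,0],"jaw": 22}]}}

```text
clock: 25.55
position: [580.1, -214.9, 106.5]
ee_rot: [0.785, -0.62, -0.0, 0.0]
contact_force: [-0.5, 2.1, -0.7]
gripper_width: 27.2
grasp_force: 59.2
```

Request:
{"method": "step_arm", "body": {"motion": [{"slide": [0,0,1.5],"dr": [0,0,0],"jaw": 22},{"slide": [0,0,3],"dr": [0,0,0],"jaw": 22},{"slide": [0,0,4],"dr": [0,0,0],"jaw": 22},{"slide": [0,0,4.7],"dr": [0,0,0],"jaw": 22},{"slide": [0,0,5.2],"dr": [0,0,0],"jaw": 22},{"slide": [0,0,5.7],"dr": [0,0,0],"jaw": 22},{"slide": [0,0,6],"dr": [0,0,0],"jaw": 22},{"slide": [0,0,6],"dr": [0,0,0],"jaw": 22}]}}

```text
clock: 26.55
position: [580.1, -214.9, 100.7]
ee_rot: [0.785, -0.62, -0.0, -0.0]
contact_force: [-0.6, 2.5, -0.2]
gripper_width: 27.6
grasp_force: 59.2
```

Request:
{"method": "step_arm", "body": {"motion": [{"slide": [-0.5,0,0.3],"dr": [0,0,0],"jaw": 22},{"slide": [-0.5,0,0.6],"dr": [0,0,0],"jaw": 22},{"slide": [-0.5,0,0.9],"dr": [0,0,0],"jaw": 22},{"slide": [-0.5,0,1],"dr": [0,0,0],"jaw": 22},{"slide": [-0.5,0,1],"dr": [0,0,0],"jaw": 22},{"slide": [-0.5,0,1],"dr": [0,0,0],"jaw": 22},{"slide": [-0.5,0,1],"dr": [0,0,0],"jaw": 22},{"slide": [-0.5,0,1],"dr": [0,0,0],"jaw": 22}]}}

```text
clock: 27.55
position: [580.2, -214.8, 100.5]
ee_rot: [0.785, -0.62, 0.0, 0.0]
contact_force: [-1.5, 0.2, 6.2]
gripper_width: 27.3
grasp_force: 60.1
```

The module stands on the rail: vertical force has risen to 6 N at the expected height. I'll release and retreat.

Request:
{"method": "step_arm", "body": {"motion": [{"slide": [0,0,0],"dr": [0,0,0],"jaw": 32},{"slide": [0,0,0],"dr": [0,0,0],"jaw": 40},{"slide": [0,0,0],"dr": [0,0,0],"jaw": 50},{"slide": [0,0,0],"dr": [0,0,0],"jaw": 65},{"slide": [0,0,0],"dr": [0,0,0],"jaw": 70},{"slide": [0,0,-15],"dr": [0,0,0],"jaw": 70},{"slide": [0,0,-50],"dr": [0,0,0],"jaw": 70},{"slide": [0,0,-95],"dr": [0,0,0],"jaw": 70}]}}

```text
clock: 28.55
position: [579.6, -214.5, 195.9]
ee_rot: [0.785, -0.62, -0.001, 0.0]
contact_force: [0.3, 0.4, 0.6]
gripper_width: 69.8
grasp_force: 0.0
```

Request:
{"method": "step_arm", "body": {"motion": [{"slide": [0,0,-20],"dr": [0,0,0],"jaw": 70},{"slide": [10,0,-50],"dr": [0,0,0],"jaw": 70},{"slide": [20,0,-60],"dr": [0,0,0],"jaw": 70},{"slide": [25,0,-60],"dr": [0,0,0],"jaw": 70},{"slide": [25,0,-60],"dr": [0,0,0],"jaw": 70},{"slide": [25,0,-60],"dr": [0,0,0],"jaw": 70},{"slide": [25,0,-60],"dr": [0,0,0],"jaw": 70},{"slide": [25,0,-60],"dr": [0,0,0],"jaw": 70}]}}

```text
clock: 29.55
position: [585.8, -238.6, 254.4]
ee_rot: [0.785, -0.62, -0.0, 0.0]
contact_force: [-0.6, -1.2, -0.1]
gripper_width: 70.2
grasp_force: 0.0
```

```bash
python3 snap.py w8; python3 - <<'E'
from h import *
import pickle
s=pickle.load(open("pics/w8.pkl","rb"));im=cv2.imread("pics/w8.png").astype(int);t=.235
def w(x,y,z):return np.array([567.4+x*np.cos(t)-y*np.sin(t),-164.6+x*np.sin(t)+y*np.cos(t),z])
c=[proj("wrist",w(a,b,145),s) for a,b in((-14,-83.5),(14,-83.5),(14,-19.5),(-14,-19.5))];print("pred corners",np.round(c,1))
g=[proj("wrist",w(a,-18,155),s) for a in(-22,22)];print("guide top",np.round(g,1))
u=proj("wrist",w(0,-51.5,145),s).astype(int);b=im.mean(2)
print("row",u[1],u[0]-40,b[u[1]-3:u[1]+4,u[0]-40:u[0]+41].mean(0).astype(int).tolist())
print("col",u[0],u[1]-60,b[u[1]-60:u[1]+71,u[0]-12:u[0]-9].mean(1).astype(int).tolist())
E
```

```text
[ 585.8 -238.6  254.4] [ 7.849e-01 -6.196e-01 -2.000e-04  1.000e-04] 0.002 29.55
pred corners [[270.1 181.5]
 [237.3 181.5]
 [238.4 249.6]
 [269.  249.6]]
guide top [[278.6 256.3]
 [228.8 256.3]]
row 216 213 [129, 129, 129, 129, 129, 129, 124, 105, 82, 73, 72, 73, 72, 72, 73, 73, 74, 74, 75, 87, 100, 95, 73, 66, 104, 140, 158, 163, 164, 164, 157, 127, 75, 42, 46, 68, 87, 99, 101, 92, 75, 54, 41, 37, 37, 37, 37, 40, 74, 127, 156, 164, 165, 165, 163, 153, 120, 73, 46, 53, 80, 102, 108, 96, 80, 74, 74, 74, 74, 74, 73, 73, 74, 77, 91, 114, 127, 129, 130, 129, 129]
col 253 156 [73, 72, 73, 73, 73, 73, 73, 72, 71, 61, 47, 42, 42, 41, 41, 51, 77, 103, 117, 122, 114, 92, 85, 99, 111, 137, 159, 165, 166, 167, 168, 168, 169, 169, 169, 168, 167, 166, 165, 165, 164, 165, 165, 164, 163, 164, 165, 165, 166, 166, 165, 163, 162, 162, 162, 162, 162, 162, 161, 161, 163, 162, 161, 161, 162, 163, 164, 165, 166, 166, 164, 162, 162, 162, 163, 163, 163, 163, 163, 164, 165, 164, 164, 164, 164, 163, 163, 163, 164, 164, 164, 160, 139, 95, 65, 85, 96, 86, 73, 69, 70, 70, 71, 71, 71, 72, 79, 101, 114, 123, 144, 161, 165, 165, 159, 135, 92, 72, 87, 130, 158, 164, 163, 160, 155, 136, 99, 77, 94, 135, 160]
```

Module edges measure cols 237.3–269.4 and rows 181–248.5, against predicted 237.8–269.6 and 181.5–249.6, so it is seated. Handing in.

```bash
python3 -c "
from bench import arm
print(arm.job_done())"
```

```text
the job is handed in; nothing more can be done
None
```

I handed the job in at about 30 s: the sliding guide is in the wide notch and the wide module stands on the rail between the guides, within about 1 mm of its expected position in the last wrist image; I did not re-measure the narrow modules, tools or eraser afterwards, and no verdict came back.

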